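# Stock the jar rack behind the older jars

### The arm

A 6-joint arm with a two-finger parallel gripper is mounted at the origin on the work surface. World frame = base frame: x ahead of the robot, y to its left, z up, the work surface at z = 0. Lengths are in m, angles in degrees, forces in N, time in s.
With the tool pointing down it reaches from about 0.35 to 0.875 m from the base axis. Payload 4.2 kg.
Tool frame: the origin (TCP) lies midway between the tips of the shut fingers; the grasp point (between the pads) lies 19 mm behind it (r.pinch_z is the distance from the TCP to the grasp point, in m); z points along the fingers, y is the line along which they close (so a half turn about z gives the same grasp; the last joint's range is limited). The gripper opens to 87 mm and grips with 3 to 60 N. Pads are 19 mm wide; open, the fingers measure 117 mm over their backs; the gripper's body (75 mm by 190 mm) begins 51 mm behind the grasp point.
Start: joints at [82.827, 22.042, 0.453, 0, -68.411, -14.817], TCP at [0.234, 0.58, 0.223] pointing down, gripper open.
Joint ranges: [-179.83, 179.83], [-69.29, 118.12], [-61.27, 80.66], [-181.25, 117.63], [-171.15, -9.14], [-177.46, 177.46]. Speed limits (degrees/s): [159.86, 159.86, 180, 180, 180, 180].

### API

Orientations are given as a 3x3 rotation matrix whose columns are the frame's x, y, z axes.
In Python, from station import r, imaging, models gives the robot as it stands. The module is installed in compiled form; this text tells all that it offers.
- The arm moves only by the tool apply_moves, never from a script. Its argument "moves" is a list of rows, each a list of 2 entries, a list of its own where there are three numbers: the shift along the tool's x, y, z in m, then the turn about the tool's z in degrees. A call has 1 to 5 rows; each row shifts and turns the commanded pose from where the row before left it, along the tool's axes as they then stand; what a row does not reach is not made up. A row lasts 1/12 s, in which the tool goes at most 41.7 mm and 7.16 degrees, less where a joint would pass 70% of its speed; a pose out of reach is approached as far as the arm can. A call is refused whole if a number of a shift passes 0.0417 or a number of a turn 7.16, either way. A call with a gripper value outside its range is refused whole. "hand" is the finger opening in m, from 0 to 0.087, set as the call begins (left out, the last holds). The fingers move at their own pace and stop on an object; the grip force is fixed at half the most. Time passes only in rows, so rows that do not move let the fingers close. It gives the time, the measured TCP pose, the force, the opening and the grip force at its end, in the units of the state.
- r.sense(): the state, without advancing time (a new reading comes with each control period).
- imaging.capture(name): name is "side" or "top" or "wrist"; returns a dict with "frame" (480x640x3 uint8, blue, green, red), "intrinsics" (3x3 intrinsics, pixels), "dist" ([k1, k2, p1, p2, k3] as OpenCV has them; the pictures are not rectified), "eye" and "orientation" of the camera in the world. Camera axes: x right, y down, z forward; pixel columns grow to the right and rows downward; lengths in m; the calibration is good to about 2 mm. A picture is of the moment at which its call begins. There is no depth.
- r.finish_job(): hands the job in; it is judged then, once.
Trained networks look in a picture, given as the dict that the camera call returned (one of the last four; its "shot" number tells which), for a name from the list of things; names that differ only in an ending like _2 or _b are one class to them, and where a whole thing is asked for, a point or a joint stands for the part that bears it (a point fixed in the world has none). Each returns a list of dicts, best first, with "confidence" (0 to 1); they miss things now and then, are a little off and sometimes report something else, mostly with a low value. They report only what shows in the picture. A call takes as long as a camera call. They do not tell look-alikes from the thing itself.
- models.cut_out(picture, target): "region" (480x640 bool, what is visible of it) and "extent" ([left, top, width, height] as shares, 0 to 1, of the picture: columns of its width, rows of its height, round what is visible of it).
- models.place_of(picture, target): "at" ([column, row] as shares, 0 to 1, of the picture: columns of its width, rows of its height: a listed point, or the origin of a listed thing).
The state is a dict: "time_s": time; "joints": joint angles; "joint_velocities": joint speeds; "effort": joint torques, N m; "tcp_pos": TCP position; "ee_rot": TCP orientation; "wrist_force": force on the tool from outside, world axes, zero at the start; "moment": the same for the moment, N m; "gripper_width": opening from 0.0 (shut) to 1.0 (fully open); "gripper_force": force on a finger pad.
Only numpy, scipy, OpenCV 4.12 (cv2) and the standard library are available. Lean on these libraries where they do the work, as an engineer would, in place of code of your own. Each camera call takes 0.05 s, during which the arm holds its last target. There are 200 camera calls.

### The job

Move the four freshly filled jars from the wire cooling rack into the wooden stock rack, each standing upright on the floor of its lane in the empty place directly behind the older jar of the same kind, so that the new row has the same order as the old row and the older jars get used first. They are glass: set them down, do not drop them. Leave the older jars where they stand and do not knock the open jar of peel on the chopping board.

Things in the scene. Friction and masses are not known exactly. Their poses are not given: they have to be found in the camera images.
- new_tall: fresh tall slim round glass jar, 46 mm diameter, straight, 102 mm high with its flat steel lid (46 mm diameter, top 16 mm). Sealed, full of peel, about 0.3 kg, loose, one of the row on the wire cooling rack (flat top 20 mm above the worktop, jars about 88 mm apart). Origin: centre of underside, z up. Can be lifted by its lid or cork.
- new_squat: fresh low wide round glass jar, 62 mm diameter, straight, 70 mm high with its flat steel lid (62 mm diameter, top 16 mm). Sealed, full of peel, about 0.3 kg, loose, one of the row on the wire cooling rack (flat top 20 mm above the worktop, jars about 88 mm apart). Origin: centre of underside, z up. Can be lifted by its lid or cork.
- new_square: fresh square glass jar with a round cork: body 50 x 50 mm, 68 mm high; neck and cork 37 mm diameter, up to 94 mm in all; x, y normal to its faces. Sealed, full of peel, about 0.3 kg, loose, one of the row on the wire cooling rack (flat top 20 mm above the worktop, jars about 88 mm apart). Origin: centre of underside, z up. Can be lifted by its lid or cork.
- new_hex: fresh six-sided glass jar with a round steel lid: body 60 mm across flats, 56 mm high; neck 38 mm diameter to 62 mm, lid 42 mm diameter to 78 mm; x normal to a face. Sealed, full of peel, about 0.3 kg, loose, one of the row on the wire cooling rack (flat top 20 mm above the worktop, jars about 88 mm apart). Origin: centre of underside, z up. Can be lifted by its lid or cork.
- old_tall: older jar, twin of new_tall: tall slim round glass jar, same sizes. Loose, in the front place of a lane of the wooden stock rack. Origin: centre of underside, z up, x to the back of the rack within 0.1 rad.
- old_squat: older jar, twin of new_squat: low wide round glass jar, same sizes. Loose, in the front place of a lane of the wooden stock rack. Origin: centre of underside, z up, x to the back of the rack within 0.1 rad.
- old_square: older jar, twin of new_square: square glass jar with a round cork, same sizes. Loose, in the front place of a lane of the wooden stock rack. Origin: centre of underside, z up, x to the back of the rack within 0.1 rad.
- old_hex: older jar, twin of new_hex: six-sided glass jar with a round steel lid, same sizes. Loose, in the front place of a lane of the wooden stock rack. Origin: centre of underside, z up, x to the back of the rack within 0.1 rad.
- stock_rack: fixed beech rack, 196 (x) by 358 mm (y), open on top. Origin: centre of underside, on the worktop; x to its back, away from the robot. Four lanes, centres y = -132, -44, 44, 132 mm, floor 12 mm above the worktop, 82 mm clear between dividers 26 mm high; front wall 30, back wall 46 mm high, inner faces x = -90, 90 mm. Older jars at x about -47; empty back places at x = 47 mm.
- open_jar: open pot-bellied glass jar of peel, 88 mm wide, 112 mm high, loose, on the 18 mm thick chopping board beyond the racks. Not part of the job. Origin: centre of underside.
Mind the look-alikes: they are no part of the job. Leave any blue look-alike of the new_square alone.

How it is judged (in metres and radians):
At the end, for the whole second after the job is handed in: Each fresh jar is in the back place of its older twin's lane (within 30 mm sideways of it, 15 to 80 mm behind the rack's middle), within 6 mm of the lane floor, upright to 0.1 rad, released, at rest; older jars upright, at rest, moved under 15 mm (y of new_tall in the frame of old_tall between -0.03 and 0.03 m and x of new_tall in the frame of stock_rack between 0.015 and 0.08 m and z of new_tall in the frame of stock_rack between 0.006 and 0.018 m and angle between each of new_tall, old_tall, new_squat, old_squat, new_square, old_square, new_hex, old_hex's own z axis and vertical below 0.1 rad and linear speed of each of new_tall, old_tall, new_squat, old_squat, new_square, old_square, new_hex, old_hex below 0.02 m/s and contact force between the fingers and new_tall below 0.05 N and distance of each of old_tall, old_squat, old_square, old_hex from where it was at the start of the episode below 0.015 m and y of new_squat in the frame of old_squat between -0.03 and 0.03 m and x of new_squat in the frame of stock_rack between 0.015 and 0.08 m and z of new_squat in the frame of stock_rack between 0.006 and 0.018 m and contact force between the fingers and new_squat below 0.05 N and y of new_square in the frame of old_square between -0.03 and 0.03 m and x of new_square in the frame of stock_rack between 0.015 and 0.08 m and z of new_square in the frame of stock_rack between 0.006 and 0.018 m and contact force between the fingers and new_square below 0.05 N and y of new_hex in the frame of old_hex between -0.03 and 0.03 m and x of new_hex in the frame of stock_rack between 0.015 and 0.08 m and z of new_hex in the frame of stock_rack between 0.006 and 0.018 m and contact force between the fingers and new_hex below 0.05 N); the robot touches nothing.
It fails at once if a fresh jar is dropped: it falls out of the fingers faster than 0.6 m/s (about 18 mm of free fall) ((contact force between the fingers and new_tall below 0.05 N and linear speed of new_tall above 0.6 m/s) or (contact force between the fingers and new_squat below 0.05 N and linear speed of new_squat above 0.6 m/s) or (contact force between the fingers and new_square below 0.05 N and linear speed of new_square above 0.6 m/s) or (contact force between the fingers and new_hex below 0.05 N and linear speed of new_hex above 0.6 m/s)).
It fails at once if an older jar is pushed more than 15 mm from its place or tipped over 0.3 rad (distance of any of old_tall, old_squat, old_square, old_hex from where it was at the start of the episode above 0.015 m or angle between any of old_tall, old_squat, old_square, old_hex's own z axis and vertical above 0.3 rad).
It fails at once if the open jar of peel is tipped over 0.3 rad or pushed more than 30 mm (angle between open_jar's own z axis and vertical above 0.3 rad or distance of open_jar from where it was at the start of the episode above 0.03 m).
It also fails if it takes over 112 s, if anything falls off the work surface, if the arm or the gripper's body presses on something with over 40 N, if the wrist force passes 120 N, or if a joint passes its speed limit or range.

## Working session

There is one attempt and no reset: what is moved stays moved. The work goes in short steps, Python scripts to look and compute and a tool call to move; the robot and the scene stay as the last step left them, time stands still between calls to the robot, and variables do not carry over. Pictures are saved under pics/ and viewed, at most 14 in all, crops included, and the job is handed in when it is done.

Besides the shell and the picture viewer there is one more tool, called by a JSON object that holds its "op" and its "data". apply_moves: Moves the arm, as the interface text tells. Its arguments: {"type":"object","properties":{"moves":{"type":"array"},"hand":{"type":"number"}},"required":["moves"]}

```bash
mkdir -p pics; cat > h.py <<'E'
import numpy as np, cv2
from station import r, imaging, models
def ray(p,uv):
    K=np.array(p["intrinsics"],float);d=np.array(p["dist"],float)
    q=cv2.undistortPoints(np.array([[uv]],float),K,d)[0,0]
    R=np.array(p["orientation"],float); return np.array(p["eye"],float),R@np.array([q[0],q[1],1.])
def atz(p,uv,z):
    e,v=ray(p,uv); return e+v*(z-e[2])/v[2]
def proj(p,X):
    R=np.array(p["orientation"],float);t=-R.T@np.array(p["eye"],float)
    return cv2.projectPoints(np.array(X,float).reshape(-1,1,3),cv2.Rodrigues(R.T)[0],t,np.array(p["intrinsics"],float),np.array(p["dist"],float))[0].reshape(-1,2)
def tri(ps,uvs):
    A=np.zeros((3,3));b=np.zeros(3)
    for p,uv in zip(ps,uvs):
        e,v=ray(p,uv);v=v/np.linalg.norm(v);M=np.eye(3)-np.outer(v,v);A+=M;b+=M@e
    return np.linalg.solve(A,b)
E
cat > a.py <<'E'
from h import *
s=r.sense(); print({k:np.round(v,3).tolist() for k,v in s.items()})
ps={n:imaging.capture(n) for n in("top","side")}
for n,p in ps.items():
    cv2.imwrite(f"pics/{n}0.png",p["frame"]); print(n,np.round(p["eye"],3),np.round(p["orientation"],2).tolist())
names=[a+b for a in("new_","old_") for b in("tall","squat","square","hex")]+["stock_rack","open_jar"]
for t in names:
    for n,p in ps.items():
        z=.02 if t[:3]=="new" else .012 if t[:3]=="old" else 0
        for q in models.place_of(p,t)[:3]:
            uv=np.array(q["at"])*[640,480]
            print(t,n,round(q["confidence"],2),np.round(uv),np.round(atz(p,uv,z),3))
E
python3 a.py
```

```text
{'time_s': 0.0, 'joints': [82.825, 22.089, 0.381, -0.027, -68.413, -14.817], 'joint_velocities': [0.039, -0.043, -0.033, -0.032, 0.104, 0.025], 'effort': [0.001, -39.066, 18.741, 4.22, 0.011, -0.0], 'tcp_pos': [0.234, 0.579, 0.221], 'ee_rot': [[0.927, -0.375, -0.001], [-0.375, -0.927, -0.002], [0.0, 0.002, -1.0]], 'wrist_force': [-0.013, 0.213, -0.788], 'moment': [0.012, -0.003, 0.011], 'gripper_force': 0.0, 'gripper_width': 1.004}
top [ 0.469 -0.017  1.339] [[-0.02, -1.0, 0.1], [-1.0, 0.02, 0.01], [-0.02, -0.1, -1.0]]
side [0.513 0.572 0.722] [[-0.98, -0.15, 0.12], [-0.19, 0.73, -0.65], [0.01, -0.66, -0.75]]
new_tall top 0.89 [169. 271.] [0.517 0.362 0.02 ]
new_tall top 0.57 [380. 314.] [ 0.417 -0.097  0.02 ]
new_tall side 0.72 [341. 458.] [0.515 0.366 0.02 ]
new_tall side 0.55 [419. 206.] [ 0.43  -0.175  0.02 ]
new_squat top 0.58 [205. 287.] [0.481 0.283 0.02 ]
new_squat side 0.81 [377. 411.] [0.47  0.287 0.02 ]
new_squat side 0.3 [422. 233.] [ 0.422 -0.096  0.02 ]
new_square top 0.7 [280. 283.] [0.487 0.117 0.02 ]
new_square top 0.65 [300. 216.] [0.633 0.073 0.02 ]
new_square side
[... 242 characters left out ...]
 ]
old_tall top 0.75 [496. 303.] [ 0.435 -0.354  0.012]
old_tall side 0.59 [418. 150.] [ 0.443 -0.38   0.012]
old_squat top 0.9 [380. 311.] [ 0.422 -0.098  0.012]
old_squat side 0.75 [421. 232.] [ 0.422 -0.105  0.012]
old_square top 0.56 [464. 306.] [ 0.429 -0.282  0.012]
old_hex top 0.86 [417. 307.] [ 0.43  -0.179  0.012]
old_hex side 0.94 [419. 208.] [ 0.43  -0.176  0.012]
stock_rack top 0.74 [436. 285.] [ 0.476 -0.224  0.   ]
stock_rack side 0.7 [396. 193.] [ 0.483 -0.226  0.   ]
stock_rack side 0.48 [376. 357.] [0.482 0.187 0.   ]
open_jar top 0.65 [350. 143.] [ 0.799 -0.042  0.   ]
open_jar top 0.27 [418. 307.] [ 0.429 -0.182  0.   ]
open_jar side 0.66 [240. 227.] [ 0.798 -0.057  0.   ]
```

View pics/top0.png

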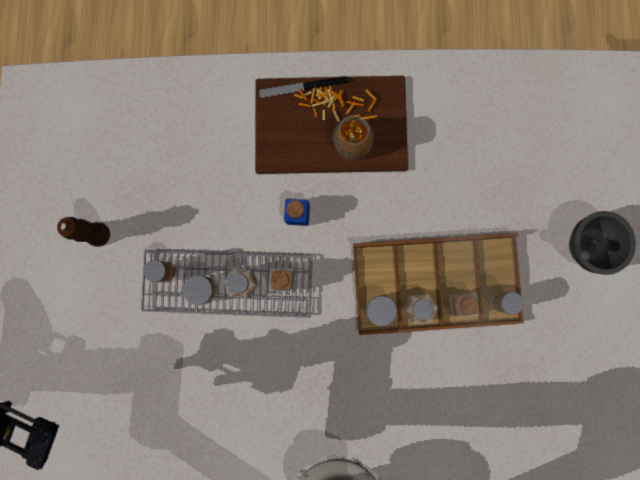

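View pics/side0.png

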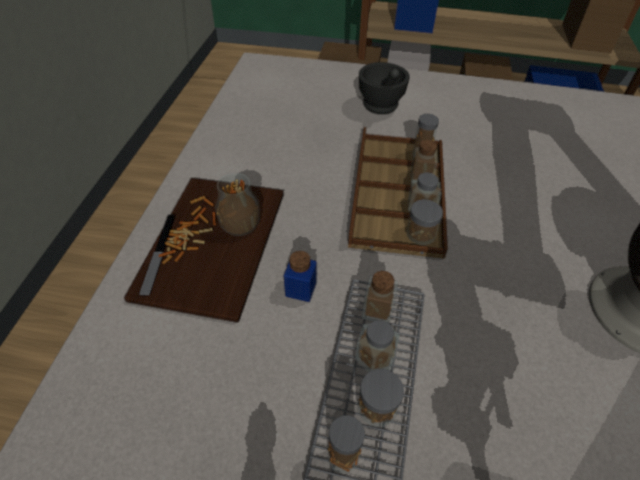

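The top view shows the fresh row: tall (155,271), squat (199,290), hex (240,283) and square (280,280). The older row is squat (381,310), hex (423,308), square (466,304) and tall (511,301). 

Things that could be taken for new_square are the clear jar with a cork at (280,280), the blue look-alike at (297,211) and old_square at (466,304). I choose the clear one at (280,280) on the wire rack. Next I refine the poses by fitting silhouettes and check the choice in a crop.

```bash
cat > b.py <<'E'
from h import *
from scipy.optimize import minimize
prof={"tall":[(23,0),(23,102)],"squat":[(31,0),(31,70)],"square":[(27,0),(27,68),(18.5,68),(18.5,94)],"hex":[(32,0),(32,56),(21,62),(21,78)]}
a=np.linspace(0,2*np.pi,25)[:-1]
def sil(p,k,x,y,z0):
    m=np.zeros((480,640),np.uint8);P=prof[k]
    for i in range(len(P)-1):
        X=[[x+R*1e-3*c,y+R*1e-3*s,z0+h*1e-3] for R,h in P[i:i+2] for c,s in zip(np.cos(a),np.sin(a))]
        cv2.fillConvexPoly(m,cv2.convexHull(np.round(proj(p,X)*16).astype(np.int32)),255,shift=4,lineType=cv2.LINE_AA)
    return m/255.
def masks(p,t,uv):
    c=[q["region"] for q in models.cut_out(p,t)]
    c=[m for m in c if m[int(uv[1])-12:int(uv[1])+12,int(uv[0])-12:int(uv[0])+12].mean()>.3]
    return c[0] if c else None
def fit(ps,k,x0,z0,t):
    use=[]
    for p in ps:
        m=masks(p,t,proj(p,[[*x0,z0+.05]])[0])
        if m is not None: use.append((p,m.astype(float)))
    def cost(v):
        return sum(1-np.minimum(S,m).sum()/np.maximum(S,m).sum() for p,m in use for S in [sil(p,k,*v,z0)])
    out=[]
    if not use: return None,0,[]
    b=minimize(cost,x0,method="Nelder-Mead",options=dict(initial_simplex=np.array([x0,np.add(x0,[.012,0]),np.add(x0,[0,.012])]),xatol=2e-4,fatol=1e-4))
    for u in use:
        full=use; use=[u]
        c=minimize(cost,b.x,method="Nelder-Mead",options=dict(initial_simplex=np.array([b.x,b.x+[.006,0],b.x+[0,.006]]),xatol=2e-4)).x; out.append(np.round(c,4).tolist()); use=full
    return b.x,b.fun/len(use),out
E
cat > c.py <<'E'
from b import *
ps=[imaging.capture("top"),imaging.capture("side")]
G={"new_tall":(.517,.364),"new_squat":(.475,.285),"new_hex":(.488,.194),"new_square":(.49,.112),"old_squat":(.422,-.1),"old_hex":(.43,-.178),"old_square":(.432,-.275),"old_tall":(.438,-.36)}
for t,g in G.items():
    x,f,o=fit(ps,t[4:],g,.02 if t[0]=="n" else .012,t); print(t,None if x is None else np.round(x,4),round(f,3),o)
p=ps[0];c=p["frame"][225:345,130:350];cv2.imwrite("pics/crop1.png",cv2.resize(c,None,fx=3.6,fy=3.6,interpolation=cv2.INTER_CUBIC))
q=ps[0]["frame"][225:340,340:535];cv2.imwrite("pics/crop2.png",cv2.resize(q,None,fx=4,fy=4,interpolation=cv2.INTER_CUBIC))
# rack mask rectangle
for p in ps:
    m=models.cut_out(p,"stock_rack")
    print([ (round(z["confidence"],2),np.round(cv2.approxPolyDP(max(cv2.findContours(z["region"].astype(np.uint8),0,2)[0],key=cv2.contourArea),6,True)[:,0]).tolist()) for z in m[:1]])
E
python3 c.py
```

```text
new_tall [0.5133 0.3647] 0.129 [[0.5142, 0.3656], [0.5116, 0.363]]
new_squat [0.4731 0.2826] 0.089 [[0.4743, 0.2839], [0.4721, 0.2808]]
new_hex [0.4868 0.197 ] 0.141 [[0.4876, 0.1975], [0.4853, 0.1936]]
new_square [0.4925 0.1085] 0.15 [[0.495, 0.1094], [0.4909, 0.1074]]
old_squat [ 0.4252 -0.0978] 0.126 [[0.4261, -0.0973], [0.423, -0.1022]]
old_hex [ 0.4264 -0.1805] 0.249 [[0.4275, -0.1793], [0.4256, -0.1858]]
old_square [ 0.4326 -0.2743] 0.22 [[0.4326, -0.2743], [0.4317, -0.2836]]
old_tall [ 0.4345 -0.3621] 0.266 [[0.4358, -0.3601], [0.4333, -0.3686]]
[(0.74, [[143, 269], [156, 283], [177, 274], [167, 261]])]
[(0.62, [[364, 127], [348, 246], [443, 258], [441, 142], [435, 173], [442, 216], [436, 238], [417, 245], [405, 233], [413, 139]])]
```

View pics/crop1.png

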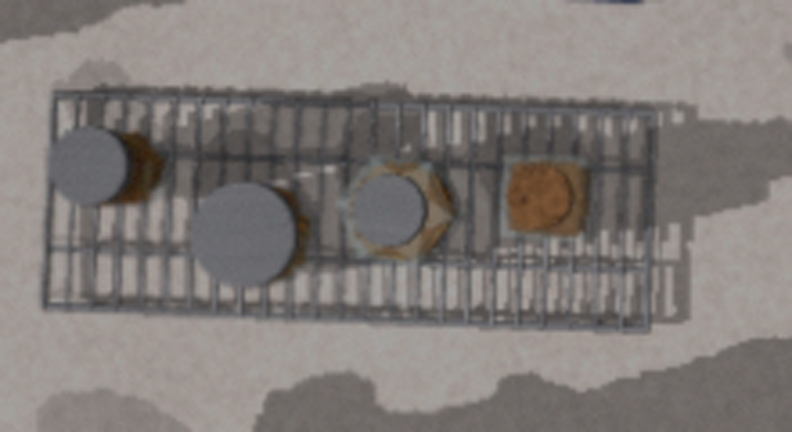

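View pics/crop2.png

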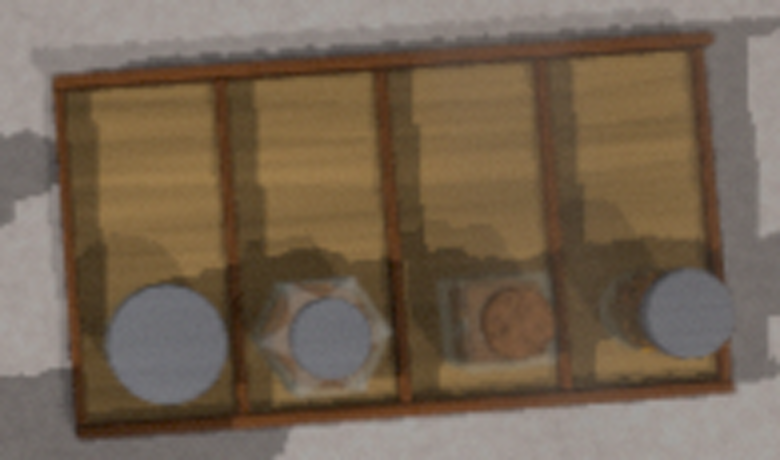

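The crop confirms the clear corked jar with peel at top-view (280,280) as new_square; the blue one is outside the rack. Crop 2 shows the stock rack corners at (55,76), (712,37), (80,435) and (733,390), with the back places empty. I'll compute the rack pose and lid centres from these.

```bash
cat > d.py <<'E'
from h import *
p=imaging.capture("top");side=imaging.capture("side")
c1=lambda u,v:(130+u/3.6-.36,225+v/3.6-.36); c2=lambda u,v:(340+u/4-.37,225+v/4-.37)
C=[atz(p,c2(*q),z)[:2] for q,z in[((55,76),.046),((712,37),.046),((80,435),.03),((733,390),.03)]]
print(np.round(C,3).tolist(),[round(np.linalg.norm(C[i]-C[j]),3) for i,j in((0,1),(2,3),(0,2),(1,3))])
o=np.mean(C,0); yv=C[0]-C[1]+C[2]-C[3]; ya=np.arctan2(-yv[0],yv[1]); print("centre",o,"yaw",np.degrees(ya))
ex=np.array([np.cos(ya),np.sin(ya)]);ey=np.array([-ex[1],ex[0]])
for n,l in zip(("squat","hex","square","tall"),(132,44,-44,-132)): print(n,"old~",np.round(o-.047*ex+l*1e-3*ey,4),"back",np.round(o+.047*ex+l*1e-3*ey,4))
for n,q,z in(("tall",(88,165),.122),("squat",(245,233),.09),("hex",(389,211),.098),("square",(540,198),.114)): print(n,np.round(atz(p,c1(*q),z)[:2],4))
for n,q,z in(("squat",(167,344),.082),("hex",(331,338),.09),("square",(517,323),.106),("tall",(687,313),.114)): print("old",n,np.round(atz(p,c2(*q),z)[:2],4))
# projection into side of corners for check
X=[[*(o+a*.098*ex+b*.179*ey),h] for a,h in((1,.046),(-1,.03)) for b in(1,-1)]
print(np.round(proj(side,X)).tolist())
E
python3 d.py
```

```text
[[0.568, -0.043], [0.582, -0.398], [0.376, -0.053], [0.392, -0.406]] [np.float64(0.355), np.float64(0.354), np.float64(0.192), np.float64(0.19)]
centre [ 0.47947781 -0.22492879] yaw 2.3876703956606393
squat old~ [ 0.427 -0.095] back [ 0.5209 -0.0911]
hex old~ [ 0.4307 -0.1829] back [ 0.5246 -0.179 ]
square old~ [ 0.4344 -0.2708] back [ 0.5283 -0.2669]
tall old~ [ 0.438  -0.3588] back [ 0.5319 -0.3549]
tall [0.5146 0.3647]
squat [0.4754 0.2819]
hex [0.4868 0.1967]
square [0.4926 0.1086]
old squat [ 0.4257 -0.0971]
old hex [ 0.4273 -0.1806]
old square [ 0.4332 -0.2734]
old tall [ 0.4362 -0.3589]
[[347.0, 233.0], [362.0, 127.0], [446.0, 250.0], [441.0, 140.0]]
```

{"op": "apply_moves", "data": {"moves": [[[0,0,0],6.8],[[0,0,0],6.8],[[0,0,0],6.8],[[0,0,0],6.8],[[0,0,0],6.8]], "hand": 0.075}}

```text
time_s: 2.62
tcp_pos: [0.234, 0.5795, 0.2225]
ee_rot: [[0.554, -0.832, 0.0], [-0.832, -0.554, -0.0], [0.0, 0.0, -1.0]]
wrist_force: [-0.6, 0.3, -0.1]
gripper_width: 0.87
gripper_force: 0.0
```

{"op": "apply_moves", "data": {"moves": [[[0,0,0],6.8],[[0,0,0],6.8],[[0,0,0],6.8],[[0,0,0],6.8],[[0,0,0],6.8]]}}

```text
time_s: 3.03
tcp_pos: [0.234, 0.5795, 0.2225]
ee_rot: [[-0.006, -1.0, -0.0], [-1.0, 0.006, -0.0], [0.0, 0.0, -1.0]]
wrist_force: [-0.2, 0.2, -0.2]
gripper_width: 0.86
gripper_force: 0.0
```

{"op": "apply_moves", "data": {"moves": [[[0.0214,-0.028,0],0],[[0.0214,-0.028,0],0],[[0.0214,-0.028,0],0],[[0.0214,-0.028,0],0],[[0.0214,-0.028,0],0]]}}

```text
time_s: 3.45
tcp_pos: [0.375, 0.4715, 0.2227]
ee_rot: [[0.001, -1.0, 0.0], [-1.0, -0.001, 0.0], [-0.0, -0.0, -1.0]]
wrist_force: [-0.2, 1.2, 0.2]
gripper_width: 0.865
gripper_force: 0.0
```

{"op": "apply_moves", "data": {"moves": [[[0.0214,-0.028,0],0],[[0.0214,-0.028,0],0],[[0.0214,-0.028,0],0],[[0.0214,-0.028,0],0],[[0.0214,-0.028,0],0]]}}

```text
time_s: 3.87
tcp_pos: [0.5152, 0.3644, 0.2227]
ee_rot: [[0.0, -1.0, 0.0], [-1.0, -0.0, 0.0], [-0.0, -0.0, -1.0]]
wrist_force: [0.3, 1.7, 0.3]
gripper_width: 0.864
gripper_force: 0.0
```

{"op": "apply_moves", "data": {"moves": [[[0,0,0.035],0],[[0,0,0.03],0],[[0,0,0],0]]}}

```text
time_s: 4.12
tcp_pos: [0.5113, 0.3621, 0.1508]
ee_rot: [[-0.003, -1.0, -0.01], [-1.0, 0.003, -0.008], [0.008, 0.01, -1.0]]
wrist_force: [-1.1, -0.7, -1.1]
gripper_width: 0.857
gripper_force: 0.0
```

```bash
python3 - <<'E'
from h import *
s=r.sense();print(np.round(s["tcp_pos"],4))
p=imaging.capture("wrist");cv2.imwrite("pics/w1.png",p["frame"])
print(np.round(p["eye"],3),np.round(p["orientation"],2).tolist())
for t,z in(("new_tall",.02),("new_squat",.02)):
    for q in models.place_of(p,t)[:2]: 
        uv=np.array(q["at"])*[640,480]; print(t,q["confidence"],uv,np.round(atz(p,uv,z),3))
E
```

```text
[0.5113 0.3621 0.1508]
[0.512 0.288 0.314] [[-1.0, 0.01, -0.01], [0.0, 0.96, 0.27], [0.01, 0.27, -0.96]]
new_tall 0.7 [320.576 227.28 ] [0.511 0.362 0.02 ]
new_squat 0.71 [375.488 119.616] [0.471 0.282 0.02 ]
```

View pics/w1.png

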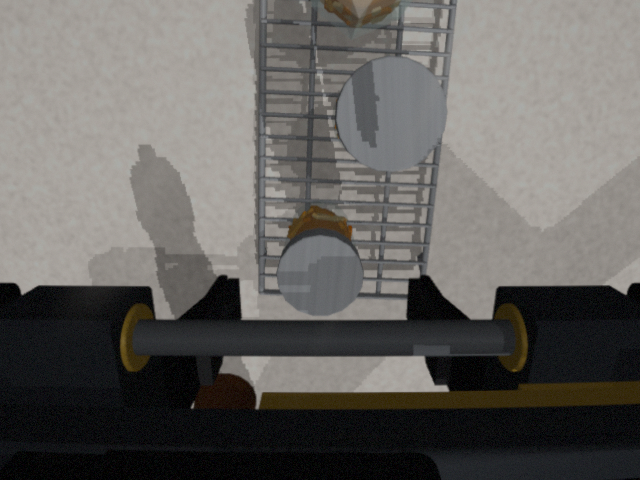

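The wrist view shows new_tall's lid at (320,275), centred between the fingers, with squat at (391,113) clear. I continue down.

{"op": "apply_moves", "data": {"moves": [[[0,0,0],0],[[0,0,0.02],0],[[0,0,0.02],0],[[0,0,0],0],[[0,0,0],0]]}}

```text
time_s: 4.68
tcp_pos: [0.5141, 0.3661, 0.1186]
ee_rot: [[0.001, -1.0, 0.001], [-1.0, -0.001, 0.0], [-0.0, -0.001, -1.0]]
wrist_force: [-0.4, 0.0, 0.0]
gripper_width: 0.865
gripper_force: 0.0
```

{"op": "apply_moves", "data": {"moves": [[[0.001,0,0.014],0],[[0,0,0.014],0],[[0,0,0],0],[[0,0,0],0]]}}

```text
time_s: 5.02
tcp_pos: [0.5146, 0.3652, 0.0911]
ee_rot: [[0.001, -1.0, 0.002], [-1.0, -0.001, 0.001], [-0.001, -0.002, -1.0]]
wrist_force: [0.7, -0.1, -0.1]
gripper_width: 0.865
gripper_force: 0.0
```

{"op": "apply_moves", "data": {"moves": [[[0,0,0],0],[[0,0,0],0],[[0,0,0],0],[[0,0,0],0],[[0,0,0],0]], "hand": 0.03}}

```text
time_s: 5.43
tcp_pos: [0.5142, 0.3647, 0.09]
ee_rot: [[0.0, -1.0, 0.001], [-1.0, -0.0, 0.001], [-0.001, -0.001, -1.0]]
wrist_force: [0.2, 0.5, 0.6]
gripper_width: 0.567
gripper_force: 0.0
```

{"op": "apply_moves", "data": {"moves": [[[0,0,0],0],[[0,0,0],0],[[0,0,0],0],[[0,0,0],0]]}}

```text
time_s: 5.77
tcp_pos: [0.514, 0.3647, 0.0898]
ee_rot: [[0.0, -1.0, 0.0], [-1.0, -0.0, 0.0], [-0.0, -0.0, -1.0]]
wrist_force: [-1.1, 0.2, 2.4]
gripper_width: 0.521
gripper_force: 30.0
```

{"op": "apply_moves", "data": {"moves": [[[0,0,-0.01],0],[[0,0,-0.03],0],[[0,0,-0.04],0],[[0,0,-0.04],0],[[0,0,-0.02],0]]}}

```text
time_s: 6.18
tcp_pos: [0.5157, 0.3655, 0.2353]
ee_rot: [[0.001, -1.0, 0.006], [-1.0, -0.001, 0.005], [-0.005, -0.006, -1.0]]
wrist_force: [-0.3, 1.1, -1.2]
gripper_width: 0.525
gripper_force: 30.0
```

{"op": "apply_moves", "data": {"moves": [[[0.02,0,0],0],[[0.035,-0.001,0],0],[[0.035,-0.001,0],0],[[0.035,-0.001,0],0],[[0.035,0,0],0]]}}

```text
time_s: 6.6
tcp_pos: [0.5165, 0.2029, 0.2293]
ee_rot: [[0.0, -1.0, -0.001], [-1.0, -0.0, -0.0], [0.0, 0.001, -1.0]]
wrist_force: [-0.5, 0.6, -2.6]
gripper_width: 0.522
gripper_force: 30.0
```

{"op": "apply_moves", "data": {"moves": [[[0.035,-0.001,0],0],[[0.035,-0.001,0],0],[[0.035,-0.001,0],0],[[0.035,0,0],0],[[0.035,0,0],0]]}}

```text
time_s: 7.02
tcp_pos: [0.5193, 0.0278, 0.2295]
ee_rot: [[0.0, -1.0, -0.001], [-1.0, -0.0, 0.0], [-0.0, 0.001, -1.0]]
wrist_force: [1.2, -0.1, -2.0]
gripper_width: 0.524
gripper_force: 30.0
```

{"op": "apply_moves", "data": {"moves": [[[0.035,-0.001,0],0],[[0.035,-0.001,0],0],[[0.035,-0.001,0],0],[[0.035,0,0],0],[[0.035,0,0],0]]}}

```text
time_s: 7.43
tcp_pos: [0.5224, -0.1471, 0.2295]
ee_rot: [[-0.0, -1.0, -0.001], [-1.0, 0.0, 0.0], [-0.0, 0.001, -1.0]]
wrist_force: [-0.1, -0.3, -2.7]
gripper_width: 0.522
gripper_force: 30.0
```

{"op": "apply_moves", "data": {"moves": [[[0.04,-0.001,0],0],[[0.04,-0.001,0],0],[[0.04,-0.001,0],0],[[0.04,-0.001,0],0],[[0.03,0,0],0]]}}

```text
time_s: 7.85
tcp_pos: [0.5264, -0.3383, 0.229]
ee_rot: [[-0.002, -1.0, -0.001], [-1.0, 0.002, 0.0], [-0.0, 0.001, -1.0]]
wrist_force: [0.5, 2.0, -2.5]
gripper_width: 0.521
gripper_force: 30.0
```

{"op": "apply_moves", "data": {"moves": [[[0.019,-0.001,0],0],[[0,0,0.03],0],[[0,0,0.02],0],[[0,0,0],0],[[0,0,0],0]]}}

```text
time_s: 8.27
tcp_pos: [0.5272, -0.3544, 0.1783]
ee_rot: [[-0.0, -1.0, -0.004], [-1.0, -0.0, 0.001], [-0.001, 0.004, -1.0]]
wrist_force: [1.2, -0.1, -0.9]
gripper_width: 0.521
gripper_force: 30.0
```

{"op": "apply_moves", "data": {"moves": [[[0.001,0,0.03],0],[[0,0,0.03],0],[[0,0,0.02],0],[[0,0,0],0],[[0,0,0],0]]}}

```text
time_s: 8.68
tcp_pos: [0.5289, -0.3557, 0.1007]
ee_rot: [[0.001, -1.0, 0.0], [-1.0, -0.001, -0.001], [0.001, -0.0, -1.0]]
wrist_force: [-0.4, 0.4, -2.1]
gripper_width: 0.52
gripper_force: 30.0
```

{"op": "apply_moves", "data": {"moves": [[[0,0,0.007],0],[[0,0,0.005],0],[[0,0,0.002],0],[[0,0,0],0],[[0,0,0],0]]}}

```text
time_s: 9.1
tcp_pos: [0.5284, -0.3556, 0.0861]
ee_rot: [[0.0, -1.0, 0.001], [-1.0, -0.0, -0.0], [0.0, -0.001, -1.0]]
wrist_force: [1.0, -0.1, -2.7]
gripper_width: 0.529
gripper_force: 30.0
```

{"op": "apply_moves", "data": {"moves": [[[0,0,0.002],0],[[0,0,0],0],[[0,0,0],0]]}}

```text
time_s: 9.35
tcp_pos: [0.5281, -0.3554, 0.0836]
ee_rot: [[0.0, -1.0, -0.0], [-1.0, -0.0, -0.0], [0.0, 0.0, -1.0]]
wrist_force: [-0.5, 0.2, -2.8]
gripper_width: 0.52
gripper_force: 30.0
```

{"op": "apply_moves", "data": {"moves": [[[0,0,0.002],0],[[0,0,0],0],[[0,0,0],0]]}}

```text
time_s: 9.6
tcp_pos: [0.5285, -0.3556, 0.0819]
ee_rot: [[0.0, -1.0, 0.001], [-1.0, -0.0, -0.0], [0.0, -0.001, -1.0]]
wrist_force: [0.0, 0.7, -1.0]
gripper_width: 0.525
gripper_force: 30.0
```

```bash
python3 - <<'E'
from h import *
p=imaging.capture("side");cv2.imwrite("pics/s1.png",cv2.resize(p["frame"][80:280,330:530],None,fx=3,fy=3))
E
```

```text
(no output)
```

View pics/s1.png

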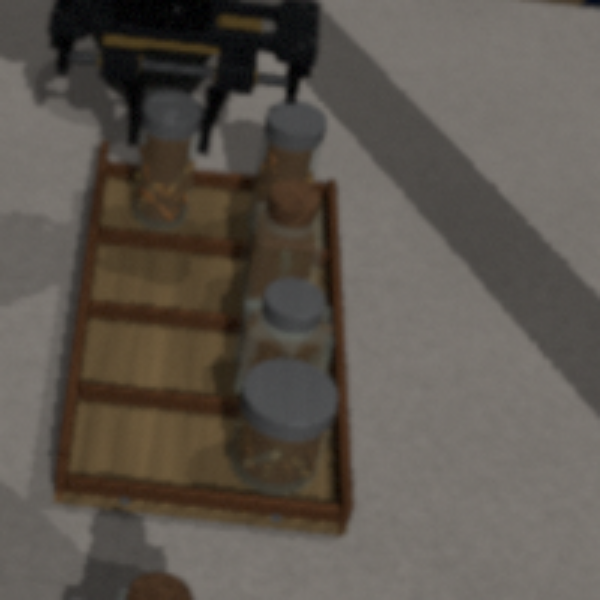

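The view shows new_tall upright in the far lane behind old_tall, base near (160,210) and just touching the floor. I release it.

{"op": "apply_moves", "data": {"moves": [[[0,0,0.001],0],[[0,0,0],0],[[0,0,0],0],[[0,0,0],0],[[0,0,0],0]], "hand": 0.065}}

```text
time_s: 10.07
tcp_pos: [0.5283, -0.3554, 0.0807]
ee_rot: [[0.0, -1.0, 0.0], [-1.0, -0.0, -0.0], [0.0, -0.0, -1.0]]
wrist_force: [-0.1, 0.1, 0.9]
gripper_width: 0.73
gripper_force: 0.0
```

{"op": "apply_moves", "data": {"moves": [[[0,0,-0.01],0],[[0,0,-0.03],0],[[0,0,-0.04],0],[[0,0,-0.03],0],[[0,0,0],0]]}}

```text
time_s: 10.48
tcp_pos: [0.5319, -0.3578, 0.2]
ee_rot: [[0.002, -1.0, 0.014], [-1.0, -0.002, -0.008], [0.008, -0.014, -1.0]]
wrist_force: [1.4, -0.4, 0.0]
gripper_width: 0.747
gripper_force: 0.0
```

{"op": "apply_moves", "data": {"moves": [[[-0.038,0.003,0],0],[[-0.038,0.003,0],0],[[-0.038,0.003,0],0],[[-0.038,0.003,0],0],[[-0.038,0.003,0],0]]}}

```text
time_s: 10.9
tcp_pos: [0.5128, -0.164, 0.1913]
ee_rot: [[-0.0, -1.0, 0.001], [-1.0, 0.0, -0.0], [0.0, -0.001, -1.0]]
wrist_force: [0.7, 0.4, 0.1]
gripper_width: 0.745
gripper_force: 0.0
```

{"op": "apply_moves", "data": {"moves": [[[-0.038,0.003,0],0],[[-0.038,0.003,0],0],[[-0.038,0.003,0],0],[[-0.038,0.003,0],0],[[-0.038,0.003,0],0]]}}

```text
time_s: 11.32
tcp_pos: [0.4977, 0.0264, 0.1915]
ee_rot: [[0.0, -1.0, 0.002], [-1.0, -0.0, 0.0], [-0.0, -0.002, -1.0]]
wrist_force: [0.9, -1.0, 1.6]
gripper_width: 0.752
gripper_force: 0.0
```

{"op": "apply_moves", "data": {"moves": [[[-0.038,0.003,0],0],[[-0.03,0.003,0],0],[[-0.017,0,0],0],[[0,0,0],0],[[0,0,0],0]]}}

```text
time_s: 11.73
tcp_pos: [0.492, 0.1103, 0.191]
ee_rot: [[0.002, -1.0, 0.001], [-1.0, -0.002, 0.0], [-0.0, -0.001, -1.0]]
wrist_force: [-0.8, 0.0, -0.2]
gripper_width: 0.745
gripper_force: 0.0
```

{"op": "apply_moves", "data": {"moves": [[[0.001,0,0.03],0],[[0,0,0.03],0],[[0,0,0.025],0],[[0,0,0],0],[[0,0,0],0]]}}

```text
time_s: 12.15
tcp_pos: [0.4918, 0.1072, 0.1052]
ee_rot: [[-0.001, -1.0, -0.002], [-1.0, 0.001, -0.002], [0.002, 0.002, -1.0]]
wrist_force: [0.2, 0.0, 0.1]
gripper_width: 0.746
gripper_force: 0.0
```

{"op": "apply_moves", "data": {"moves": [[[0,0,0.008],0],[[0,0,0.006],0],[[0,0,0],0],[[0,0,0],0]]}}

```text
time_s: 12.48
tcp_pos: [0.4924, 0.1086, 0.0921]
ee_rot: [[0.0, -1.0, 0.001], [-1.0, -0.0, 0.0], [-0.0, -0.001, -1.0]]
wrist_force: [0.5, 0.1, 1.0]
gripper_width: 0.745
gripper_force: 0.0
```

```bash
python3 - <<'E'
from h import *
print(np.round(r.sense()["tcp_pos"],4))
p=imaging.capture("side");cv2.imwrite("pics/s2.png",cv2.resize(p["frame"][200:440,280:500],None,fx=2.5,fy=2.5))
E
```

```text
[0.4924 0.1086 0.0921]
```

View pics/s2.png

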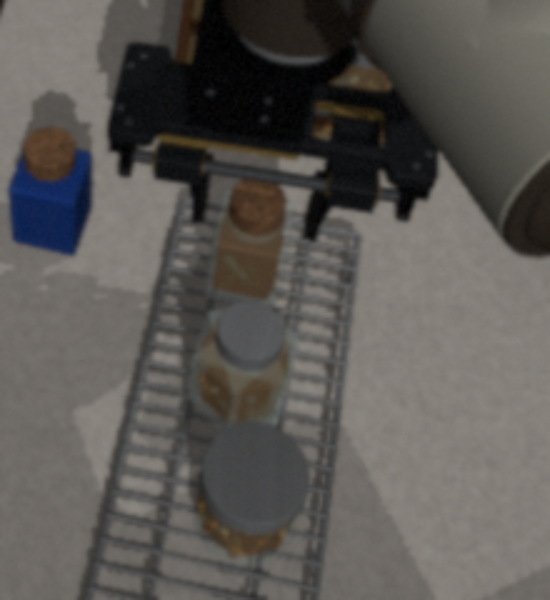

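The fingers at (200,205) and (315,220) bracket the cork at (258,205), with the tips at shoulder height. I close on it.

{"op": "apply_moves", "data": {"moves": [[[0,0,0],0],[[0,0,0],0],[[0,0,0],0],[[0,0,0],0],[[0,0,0],0]], "hand": 0.025}}

```text
time_s: 12.95
tcp_pos: [0.4921, 0.1086, 0.0917]
ee_rot: [[0.0, -1.0, 0.0], [-1.0, -0.0, 0.0], [-0.0, -0.0, -1.0]]
wrist_force: [-0.3, -1.4, -0.4]
gripper_width: 0.455
gripper_force: 0.0
```

{"op": "apply_moves", "data": {"moves": [[[0,0,0],0],[[0,0,0],0],[[0,0,0],0],[[0,0,0],0]]}}

```text
time_s: 13.28
tcp_pos: [0.4921, 0.1086, 0.0916]
ee_rot: [[0.0, -1.0, 0.0], [-1.0, -0.0, 0.0], [-0.0, -0.0, -1.0]]
wrist_force: [0.6, 0.8, 1.4]
gripper_width: 0.414
gripper_force: 30.0
```

{"op": "apply_moves", "data": {"moves": [[[0,0,-0.01],0],[[0,0,-0.03],0],[[0,0,-0.04],0],[[0,0,-0.03],0],[[0,0,-0.02],0]]}}

```text
time_s: 13.7
tcp_pos: [0.4928, 0.1088, 0.2245]
ee_rot: [[0.0, -1.0, 0.003], [-1.0, -0.0, 0.002], [-0.002, -0.003, -1.0]]
wrist_force: [1.2, 0.5, -2.4]
gripper_width: 0.412
gripper_force: 30.0
```

{"op": "apply_moves", "data": {"moves": [[[0.02,-0.003,0],0],[[0.036,-0.003,0],0],[[0.036,-0.003,0],0],[[0.036,-0.003,0],0],[[0.036,-0.003,0],0]]}}

```text
time_s: 14.12
tcp_pos: [0.5062, -0.0568, 0.2208]
ee_rot: [[0.001, -1.0, -0.002], [-1.0, -0.001, 0.0], [-0.0, 0.002, -1.0]]
wrist_force: [1.1, 0.2, -2.9]
gripper_width: 0.416
gripper_force: 30.0
```

{"op": "apply_moves", "data": {"moves": [[[0.036,-0.003,0],0],[[0.036,-0.003,0],0],[[0.036,-0.003,0],0],[[0.036,-0.003,0],0],[[0.036,-0.003,0],0]]}}

```text
time_s: 14.53
tcp_pos: [0.5213, -0.2369, 0.2205]
ee_rot: [[-0.0, -1.0, -0.002], [-1.0, 0.0, 0.001], [-0.001, 0.002, -1.0]]
wrist_force: [0.2, -0.3, -2.2]
gripper_width: 0.415
gripper_force: 30.0
```

{"op": "apply_moves", "data": {"moves": [[[0.026,-0.002,0],0],[[0.007,0,0],0],[[0,0,0.02],0],[[0,0,0],0],[[0,0,0],0]]}}

```text
time_s: 14.95
tcp_pos: [0.5227, -0.2677, 0.1997]
ee_rot: [[-0.0, -1.0, -0.005], [-1.0, 0.0, 0.002], [-0.002, 0.005, -1.0]]
wrist_force: [0.5, 0.7, -1.9]
gripper_width: 0.42
gripper_force: 30.0
```

{"op": "apply_moves", "data": {"moves": [[[0,0,0.035],0],[[0,0,0.035],0],[[0,0,0.025],0],[[0,0,0.008],0],[[0,0,0],0]]}}

```text
time_s: 15.37
tcp_pos: [0.5231, -0.2675, 0.097]
ee_rot: [[0.001, -1.0, -0.005], [-1.0, -0.001, 0.001], [-0.001, 0.005, -1.0]]
wrist_force: [-0.4, -0.1, -1.6]
gripper_width: 0.417
gripper_force: 30.0
```

{"op": "apply_moves", "data": {"moves": [[[0,0,0.006],0],[[0,0,0.004],0],[[0,0,0.002],0],[[0,0,0],0],[[0,0,0],0]]}}

```text
time_s: 15.78
tcp_pos: [0.5246, -0.2686, 0.0874]
ee_rot: [[0.0, -1.0, 0.001], [-1.0, -0.0, -0.0], [0.0, -0.001, -1.0]]
wrist_force: [0.3, -0.5, -2.6]
gripper_width: 0.417
gripper_force: 30.0
```

{"op": "apply_moves", "data": {"moves": [[[0,0,0.002],0],[[0,0,0.001],0],[[0,0,0],0],[[0,0,0],0]]}}

```text
time_s: 16.12
tcp_pos: [0.5243, -0.2685, 0.0837]
ee_rot: [[0.0, -1.0, 0.0], [-1.0, -0.0, -0.0], [0.0, -0.0, -1.0]]
wrist_force: [-0.7, 0.2, -2.6]
gripper_width: 0.416
gripper_force: 30.0
```

{"op": "apply_moves", "data": {"moves": [[[0,0,0.001],0],[[0,0,0],0],[[0,0,0],0]]}}

```text
time_s: 16.37
tcp_pos: [0.5244, -0.2686, 0.0836]
ee_rot: [[0.001, -1.0, 0.001], [-1.0, -0.001, -0.001], [0.001, -0.001, -1.0]]
wrist_force: [-2.6, 1.4, 5.3]
gripper_width: 0.416
gripper_force: 30.0
```

Contact with the lane floor, at the expected height. I release and go for the hex.

{"op": "apply_moves", "data": {"moves": [[[0,0,0],0],[[0,0,0],0],[[0,0,0],0],[[0,0,0],0],[[0,0,0],0]], "hand": 0.062}}

```text
time_s: 16.78
tcp_pos: [0.5241, -0.2684, 0.0822]
ee_rot: [[0.0, -1.0, -0.0], [-1.0, -0.0, 0.0], [-0.0, 0.0, -1.0]]
wrist_force: [-0.2, 0.4, -0.5]
gripper_width: 0.678
gripper_force: 0.0
```

{"op": "apply_moves", "data": {"moves": [[[0,0,-0.01],0],[[0,0,-0.03],0],[[0,0,-0.04],0],[[0,0,-0.03],0],[[0,0,0],0]]}}

```text
time_s: 17.2
tcp_pos: [0.5282, -0.2702, 0.2012]
ee_rot: [[0.002, -1.0, 0.014], [-1.0, -0.002, -0.006], [0.006, -0.014, -1.0]]
wrist_force: [0.6, -0.7, 0.7]
gripper_width: 0.714
gripper_force: 0.0
```

{"op": "apply_moves", "data": {"moves": [[[-0.038,0.003,0],0],[[-0.038,0.003,0],0],[[-0.038,0.003,0],0],[[-0.038,0.003,0],0],[[-0.038,0.003,0],0]]}}

```text
time_s: 17.62
tcp_pos: [0.5088, -0.077, 0.1932]
ee_rot: [[-0.0, -1.0, 0.001], [-1.0, 0.0, 0.0], [-0.0, -0.001, -1.0]]
wrist_force: [1.2, 0.7, 0.1]
gripper_width: 0.707
gripper_force: 0.0
```

{"op": "apply_moves", "data": {"moves": [[[-0.038,0.003,0],0],[[-0.038,0.003,0],0],[[-0.038,0.003,0],0],[[-0.038,0.003,0],0],[[-0.038,0.003,0],0]]}}

```text
time_s: 18.03
tcp_pos: [0.4937, 0.1134, 0.1934]
ee_rot: [[0.0, -1.0, 0.001], [-1.0, -0.0, 0.001], [-0.001, -0.001, -1.0]]
wrist_force: [0.6, -0.4, -0.8]
gripper_width: 0.713
gripper_force: 0.0
```

{"op": "apply_moves", "data": {"moves": [[[-0.038,0.003,0],0],[[-0.03,0.003,0],0],[[-0.017,0.001,0],0],[[0,0,0],0],[[0,0,0],0]]}}

```text
time_s: 18.45
tcp_pos: [0.4869, 0.1973, 0.1928]
ee_rot: [[0.002, -1.0, 0.0], [-1.0, -0.002, 0.0], [-0.0, -0.0, -1.0]]
wrist_force: [-0.2, -0.5, 0.4]
gripper_width: 0.71
gripper_force: 0.0
```

{"op": "apply_moves", "data": {"moves": [[[0,0,0.03],0],[[0,0,0.035],0],[[0,0,0.03],0],[[0,0,0.008],0],[[0,0,0],0]]}}

```text
time_s: 18.87
tcp_pos: [0.4859, 0.1944, 0.0877]
ee_rot: [[-0.001, -1.0, -0.004], [-1.0, 0.001, -0.004], [0.004, 0.004, -1.0]]
wrist_force: [-0.6, 0.3, 1.2]
gripper_width: 0.713
gripper_force: 0.0
```

{"op": "apply_moves", "data": {"moves": [[[0,0,0.006],0],[[0,0,0.005],0],[[0,0,0],0],[[0,0,0],0]]}}

```text
time_s: 19.2
tcp_pos: [0.4876, 0.1968, 0.0795]
ee_rot: [[0.0, -1.0, 0.002], [-1.0, -0.0, 0.001], [-0.001, -0.002, -1.0]]
wrist_force: [0.4, 0.3, 0.9]
gripper_width: 0.714
gripper_force: 0.0
```

{"op": "apply_moves", "data": {"moves": [[[0,0,0],0],[[0,0,0],0],[[0,0,0],0],[[0,0,0],0],[[0,0,0],0]], "hand": 0.03}}

```text
time_s: 19.62
tcp_pos: [0.4869, 0.1966, 0.0788]
ee_rot: [[0.0, -1.0, -0.0], [-1.0, -0.0, -0.0], [0.0, 0.0, -1.0]]
wrist_force: [-1.8, -0.1, 2.3]
gripper_width: 0.474
gripper_force: 30.0
```

{"op": "apply_moves", "data": {"moves": [[[0,0,0],0],[[0,0,0],0],[[0,0,0],0],[[0,0,0],0]]}}

```text
time_s: 19.95
tcp_pos: [0.487, 0.1966, 0.0788]
ee_rot: [[0.0, -1.0, -0.0], [-1.0, -0.0, -0.0], [0.0, 0.0, -1.0]]
wrist_force: [-2.0, -0.0, 4.8]
gripper_width: 0.475
gripper_force: 30.0
```

```bash
python3 - <<'E'
from h import *
p=imaging.capture("side");cv2.imwrite("pics/s3.png",cv2.resize(p["frame"][100:440,280:500],None,fx=1.75,fy=1.75))
E
```

```text
(no output)
```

View pics/s3.png

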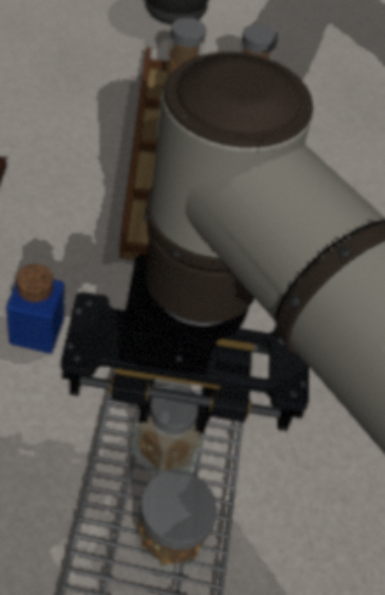

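The hex is gripped by its lid at (175,410). I lift and carry it.

{"op": "apply_moves", "data": {"moves": [[[0,0,-0.01],0],[[0,0,-0.02],0],[[0,0,-0.04],0],[[0,0,-0.04],0],[[0,0,-0.02],0]]}}

```text
time_s: 20.42
tcp_pos: [0.489, 0.1973, 0.2135]
ee_rot: [[0.001, -1.0, 0.007], [-1.0, -0.001, 0.003], [-0.003, -0.007, -1.0]]
wrist_force: [1.1, 0.8, -1.4]
gripper_width: 0.475
gripper_force: 30.0
```

{"op": "apply_moves", "data": {"moves": [[[0.02,-0.003,0],0],[[0.036,-0.003,0],0],[[0.036,-0.003,0],0],[[0.036,-0.003,0],0],[[0.036,-0.003,0],0]]}}

```text
time_s: 20.83
tcp_pos: [0.5016, 0.031, 0.2085]
ee_rot: [[0.001, -1.0, -0.0], [-1.0, -0.001, 0.0], [-0.0, 0.0, -1.0]]
wrist_force: [0.6, 0.8, -2.8]
gripper_width: 0.472
gripper_force: 30.0
```

{"op": "apply_moves", "data": {"moves": [[[0.036,-0.003,0],0],[[0.036,-0.003,0],0],[[0.036,-0.003,0],0],[[0.036,-0.003,0],0],[[0.036,-0.003,0],0]]}}

```text
time_s: 21.25
tcp_pos: [0.5166, -0.1492, 0.2084]
ee_rot: [[-0.0, -1.0, -0.0], [-1.0, 0.0, 0.0], [-0.0, 0.0, -1.0]]
wrist_force: [0.2, -0.1, -3.1]
gripper_width: 0.469
gripper_force: 30.0
```

{"op": "apply_moves", "data": {"moves": [[[0.025,-0.003,0],0],[[0.007,0,0],0],[[0,0,0.02],0],[[0,0,0],0],[[0,0,0],0]]}}

```text
time_s: 21.67
tcp_pos: [0.5189, -0.1792, 0.1874]
ee_rot: [[-0.0, -1.0, -0.004], [-1.0, 0.0, 0.001], [-0.001, 0.004, -1.0]]
wrist_force: [0.1, 0.5, -2.6]
gripper_width: 0.475
gripper_force: 30.0
```

{"op": "apply_moves", "data": {"moves": [[[0,0,0.035],0],[[0,0,0.035],0],[[0,0,0.025],0],[[0,0,0.007],0],[[0,0,0],0]]}}

```text
time_s: 22.08
tcp_pos: [0.5193, -0.1788, 0.0854]
ee_rot: [[0.002, -1.0, -0.004], [-1.0, -0.002, -0.0], [0.0, 0.004, -1.0]]
wrist_force: [-0.1, -0.1, -2.1]
gripper_width: 0.473
gripper_force: 30.0
```

{"op": "apply_moves", "data": {"moves": [[[0,0,0.006],0],[[0,0,0.004],0],[[0,0,0.001],0],[[0,0,0],0],[[0,0,0],0]]}}

```text
time_s: 22.5
tcp_pos: [0.5207, -0.1795, 0.0765]
ee_rot: [[0.0, -1.0, 0.002], [-1.0, -0.0, -0.0], [0.0, -0.002, -1.0]]
wrist_force: [-0.1, 0.2, -2.3]
gripper_width: 0.471
gripper_force: 30.0
```

{"op": "apply_moves", "data": {"moves": [[[0,0,0.003],0],[[0,0,0.001],0],[[0,0,0],0],[[0,0,0],0]]}}

```text
time_s: 22.83
tcp_pos: [0.5201, -0.1795, 0.0715]
ee_rot: [[0.0, -1.0, -0.0], [-1.0, -0.0, -0.0], [0.0, 0.0, -1.0]]
wrist_force: [-0.5, 0.3, -1.8]
gripper_width: 0.476
gripper_force: 30.0
```

{"op": "apply_moves", "data": {"moves": [[[0,0,0.001],0],[[0,0,0],0],[[0,0,0],0]]}}

```text
time_s: 23.08
tcp_pos: [0.5203, -0.1795, 0.0708]
ee_rot: [[0.0, -1.0, 0.0], [-1.0, -0.0, -0.0], [0.0, -0.0, -1.0]]
wrist_force: [-0.6, -0.3, -0.9]
gripper_width: 0.469
gripper_force: 30.0
```

{"op": "apply_moves", "data": {"moves": [[[0,0,0],0],[[0,0,0],0],[[0,0,0],0],[[0,0,0],0],[[0,0,0],0]], "hand": 0.066}}

```text
time_s: 23.5
tcp_pos: [0.5203, -0.1794, 0.0707]
ee_rot: [[0.0, -1.0, 0.0], [-1.0, -0.0, -0.0], [0.0, -0.0, -1.0]]
wrist_force: [-0.4, 0.3, 0.7]
gripper_width: 0.726
gripper_force: 0.0
```

{"op": "apply_moves", "data": {"moves": [[[0,0,-0.01],0],[[0,0,-0.03],0],[[0,0,-0.04],0],[[0,0,-0.04],0],[[0,0,0],0]]}}

```text
time_s: 23.92
tcp_pos: [0.5253, -0.1808, 0.2005]
ee_rot: [[0.002, -1.0, 0.018], [-1.0, -0.002, -0.004], [0.004, -0.018, -1.0]]
wrist_force: [1.1, -0.5, 0.6]
gripper_width: 0.759
gripper_force: 0.0
```

{"op": "apply_moves", "data": {"moves": [[[-0.036,0.0035,0],0],[[-0.036,0.0035,0],0],[[-0.036,0.0035,0],0],[[-0.036,0.0035,0],0],[[-0.036,0.0035,0],0]], "hand": 0.082}}

```text
time_s: 24.33
tcp_pos: [0.5023, 0.002, 0.1914]
ee_rot: [[-0.0, -1.0, 0.001], [-1.0, 0.0, 0.0], [-0.0, -0.001, -1.0]]
wrist_force: [-0.2, -0.1, -0.1]
gripper_width: 0.932
gripper_force: 0.0
```

{"op": "apply_moves", "data": {"moves": [[[-0.036,0.0035,0],0],[[-0.036,0.0035,0],0],[[-0.036,0.0035,0],0],[[-0.036,0.0035,0],0],[[-0.036,0.0035,0],0]]}}

```text
time_s: 24.75
tcp_pos: [0.4847, 0.1824, 0.1915]
ee_rot: [[0.001, -1.0, 0.001], [-1.0, -0.001, 0.001], [-0.001, -0.001, -1.0]]
wrist_force: [1.7, -0.4, 0.1]
gripper_width: 0.944
gripper_force: 0.0
```

{"op": "apply_moves", "data": {"moves": [[[-0.036,0.0035,0],0],[[-0.036,0.0035,0],0],[[-0.03,0.0035,0],0],[[0,0,0],0],[[0,0,0],0]]}}

```text
time_s: 25.17
tcp_pos: [0.4742, 0.284, 0.1908]
ee_rot: [[0.003, -1.0, 0.0], [-1.0, -0.003, 0.0], [-0.0, -0.0, -1.0]]
wrist_force: [-0.1, -0.4, -0.9]
gripper_width: 0.945
gripper_force: 0.0
```

{"op": "apply_moves", "data": {"moves": [[[0.001,0,0.035],0],[[0,0,0.03],0],[[0,0,0.025],0],[[0,0,0],0],[[0,0,0],0]]}}

```text
time_s: 25.58
tcp_pos: [0.4745, 0.2801, 0.1003]
ee_rot: [[-0.001, -1.0, -0.001], [-1.0, 0.001, -0.002], [0.002, 0.001, -1.0]]
wrist_force: [-0.0, 0.1, 0.5]
gripper_width: 0.944
gripper_force: 0.0
```

{"op": "apply_moves", "data": {"moves": [[[0,0,0.015],0],[[0,0,0.015],0],[[0,0,0.009],0],[[0,0,0],0],[[0,0,0],0]]}}

```text
time_s: 26.0
tcp_pos: [0.4753, 0.2818, 0.0628]
ee_rot: [[0.0, -1.0, 0.001], [-1.0, -0.0, 0.001], [-0.001, -0.001, -1.0]]
wrist_force: [0.6, -0.2, 0.0]
gripper_width: 0.94
gripper_force: 0.0
```

{"op": "apply_moves", "data": {"moves": [[[0,0,0],0],[[0,0,0],0],[[0,0,0],0],[[0,0,0],0],[[0,0,0],0]], "hand": 0.045}}

```text
time_s: 26.42
tcp_pos: [0.4743, 0.2816, 0.0621]
ee_rot: [[0.0, -1.0, -0.0], [-1.0, -0.0, 0.0], [-0.0, 0.0, -1.0]]
wrist_force: [-2.3, 0.2, 3.9]
gripper_width: 0.704
gripper_force: 30.0
```

{"op": "apply_moves", "data": {"moves": [[[0,0,-0.01],0],[[0,0,-0.02],0],[[0,0,-0.04],0],[[0,0,-0.04],0],[[0,0,-0.025],0]]}}

```text
time_s: 26.83
tcp_pos: [0.4755, 0.2821, 0.2006]
ee_rot: [[0.001, -1.0, 0.004], [-1.0, -0.001, 0.003], [-0.003, -0.004, -1.0]]
wrist_force: [1.7, 0.9, -3.1]
gripper_width: 0.706
gripper_force: 30.0
```

{"op": "apply_moves", "data": {"moves": [[[0.02,-0.003,0],0],[[0.036,-0.004,0],0],[[0.036,-0.004,0],0],[[0.036,-0.004,0],0],[[0.036,-0.004,0],0]]}}

```text
time_s: 27.25
tcp_pos: [0.4926, 0.1158, 0.1963]
ee_rot: [[0.001, -1.0, -0.001], [-1.0, -0.001, -0.0], [0.0, 0.001, -1.0]]
wrist_force: [0.7, 0.0, -3.4]
gripper_width: 0.699
gripper_force: 30.0
```

{"op": "apply_moves", "data": {"moves": [[[0.036,-0.004,0],0],[[0.036,-0.004,0],0],[[0.036,-0.004,0],0],[[0.036,-0.004,0],0],[[0.036,-0.004,0],0]]}}

```text
time_s: 27.67
tcp_pos: [0.5127, -0.0642, 0.1964]
ee_rot: [[0.0, -1.0, -0.001], [-1.0, -0.0, 0.0], [-0.0, 0.001, -1.0]]
wrist_force: [0.9, 0.4, -3.3]
gripper_width: 0.705
gripper_force: 30.0
```

{"op": "apply_moves", "data": {"moves": [[[0.025,-0.004,0],0],[[0.006,0,0],0],[[0,0,0.02],0],[[0,0,0],0],[[0,0,0],0]]}}

```text
time_s: 28.08
tcp_pos: [0.5161, -0.0933, 0.1754]
ee_rot: [[-0.0, -1.0, -0.004], [-1.0, 0.0, -0.0], [0.0, 0.004, -1.0]]
wrist_force: [1.5, -0.7, -3.6]
gripper_width: 0.706
gripper_force: 30.0
```

{"op": "apply_moves", "data": {"moves": [[[-0.001,-0.003,0.03],0],[[0,0,0.035],0],[[0,0,0.03],0],[[0,0,0.01],0],[[0,0,0],0]]}}

```text
time_s: 28.5
tcp_pos: [0.519, -0.092, 0.0696]
ee_rot: [[0.001, -1.0, -0.006], [-1.0, -0.001, -0.001], [0.001, 0.006, -1.0]]
wrist_force: [0.1, 0.2, -4.3]
gripper_width: 0.705
gripper_force: 30.0
```

{"op": "apply_moves", "data": {"moves": [[[0,0,0.005],0],[[0,0,0.005],0],[[0,0,0.001],0],[[0,0,0],0],[[0,0,0],0]]}}

```text
time_s: 28.92
tcp_pos: [0.5213, -0.0924, 0.0615]
ee_rot: [[0.0, -1.0, 0.002], [-1.0, -0.0, 0.0], [-0.0, -0.002, -1.0]]
wrist_force: [0.1, 0.1, -3.9]
gripper_width: 0.706
gripper_force: 30.0
```

{"op": "apply_moves", "data": {"moves": [[[0,0,0.004],0],[[0,0,0.002],0],[[0,0,0],0],[[0,0,0],0]]}}

```text
time_s: 29.25
tcp_pos: [0.5205, -0.0925, 0.0544]
ee_rot: [[0.0, -1.0, -0.0], [-1.0, -0.0, -0.0], [0.0, 0.0, -1.0]]
wrist_force: [-0.5, 0.6, -3.2]
gripper_width: 0.705
gripper_force: 30.0
```

{"op": "apply_moves", "data": {"moves": [[[0,0,0.001],0],[[0,0,0],0],[[0,0,0],0]]}}

```text
time_s: 29.5
tcp_pos: [0.5208, -0.0925, 0.0541]
ee_rot: [[0.0, -1.0, 0.0], [-1.0, -0.0, -0.0], [0.0, -0.0, -1.0]]
wrist_force: [-1.2, 0.1, 2.3]
gripper_width: 0.709
gripper_force: 30.0
```

Floor contact. I release narrowly, lift clear and swing aside (toward +y) for a check.

{"op": "apply_moves", "data": {"moves": [[[0,0,0],0],[[0,0,0],0],[[0,0,0],0],[[0,0,0],0],[[0,0,0],0]], "hand": 0.073}}

```text
time_s: 29.92
tcp_pos: [0.5209, -0.0924, 0.0536]
ee_rot: [[0.0, -1.0, 0.001], [-1.0, -0.0, 0.0], [-0.0, -0.001, -1.0]]
wrist_force: [0.4, 0.3, 0.2]
gripper_width: 0.834
gripper_force: 0.0
```

{"op": "apply_moves", "data": {"moves": [[[0,0,-0.008],0],[[0,0,-0.025],0],[[0,0,-0.04],0],[[0,0,-0.04],0],[[0,0,-0.03],0]]}}

```text
time_s: 30.33
tcp_pos: [0.5215, -0.0926, 0.2006]
ee_rot: [[0.001, -1.0, 0.004], [-1.0, -0.001, -0.001], [0.001, -0.004, -1.0]]
wrist_force: [0.5, 0.5, -0.2]
gripper_width: 0.84
gripper_force: 0.0
```

{"op": "apply_moves", "data": {"moves": [[[-0.035,0,0],0],[[-0.04,0,0],0],[[-0.04,0,0],0],[[-0.04,0,0],0],[[-0.04,0,0],0]]}}

```text
time_s: 30.75
tcp_pos: [0.5203, 0.1042, 0.1976]
ee_rot: [[-0.0, -1.0, 0.001], [-1.0, 0.0, 0.001], [-0.001, -0.001, -1.0]]
wrist_force: [0.9, -0.3, 0.1]
gripper_width: 0.841
gripper_force: 0.0
```

{"op": "apply_moves", "data": {"moves": [[[-0.04,0,0],0],[[-0.04,0,0],0],[[-0.04,0,0],0],[[-0.02,0,0],0],[[0,0,0],0]]}}

```text
time_s: 31.17
tcp_pos: [0.5206, 0.2467, 0.1969]
ee_rot: [[0.005, -1.0, 0.001], [-1.0, -0.005, 0.001], [-0.001, -0.001, -1.0]]
wrist_force: [-0.0, 0.4, 0.2]
gripper_width: 0.841
gripper_force: 0.0
```

```bash
cat > e.py <<'E'
from b import *
p=imaging.capture("top");s=imaging.capture("side");ps=[p,s]
G={"new_tall":(.528,-.356),"new_squat":(.52,-.092),"new_hex":(.52,-.179),"new_square":(.524,-.268),"old_squat":(.422,-.1),"old_hex":(.43,-.178),"old_square":(.432,-.275),"old_tall":(.438,-.36)}
for t,g in G.items():
    x,f,o=fit(ps,t[4:],g,.012,t); print(t,None if x is None else np.round(x,4),round(f,3),o)
a=cv2.resize(p["frame"][220:340,340:540],(700,420)[::1]);cv2.imwrite("pics/e1.png",a)
cv2.imwrite("pics/e2.png",cv2.resize(s["frame"][80:280,330:530],None,fx=3,fy=3))
E
python3 e.py
```

```text
new_tall [ 0.5294 -0.355 ] 0.063 [[0.5289, -0.3546]]
new_squat [ 0.5208 -0.091 ] 0.137 [[0.5206, -0.0901]]
new_hex [ 0.5216 -0.1778] 0.145 [[0.5216, -0.1776]]
new_square [ 0.5258 -0.2665] 0.139 [[0.5253, -0.2663]]
old_squat [ 0.4258 -0.097 ] 0.058 [[0.4257, -0.097]]
old_hex [ 0.4272 -0.1797] 0.102 [[0.4272, -0.1797]]
old_square [ 0.4319 -0.2748] 0.156 [[0.4319, -0.2749]]
old_tall [ 0.4359 -0.3613] 0.09 [[0.4359, -0.3613]]
```

View pics/e1.png

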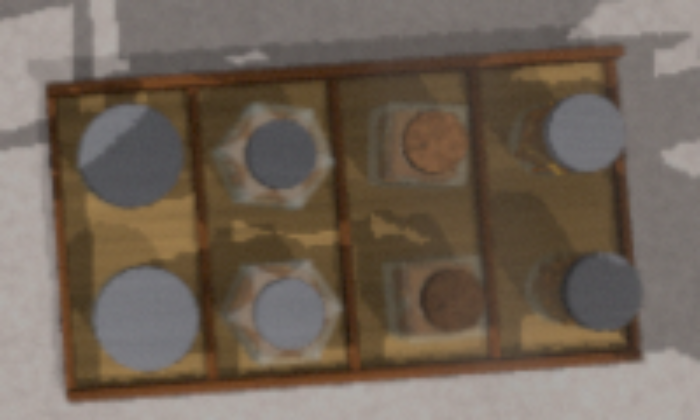

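View pics/e2.png

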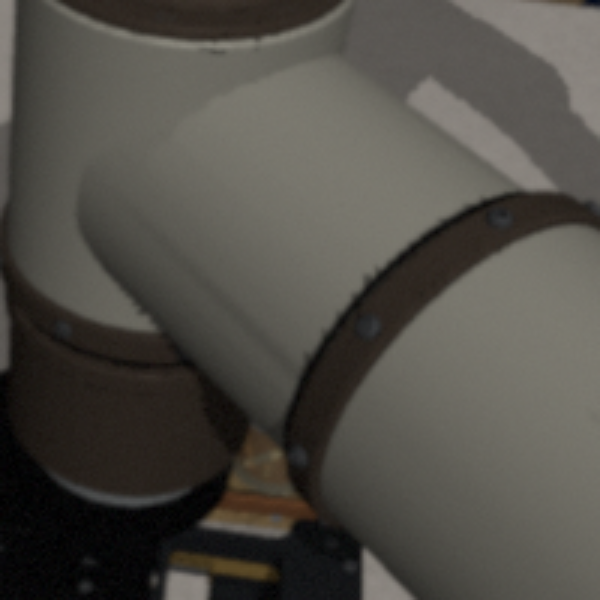

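The top view shows the back row squat (131,155), hex (281,153), square (435,140) and tall (585,132), each upright behind its twin. The older jars have moved less than 2 mm. I hand in.

```bash
python3 -c "
from station import r
print(r.finish_job())"
```

```text
the job is handed in; nothing more can be done
None
```

All four fresh jars are in the stock rack behind their older twins, upright and released; the older jars moved less than 2 mm, and the job was handed in at about 31 s on the robot's clock (no verdict was returned).

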